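# Seat the scenery tray in the transport rack

### The arm

A 6-joint arm with a two-finger parallel gripper is mounted at the origin on the work surface. World frame = base frame: x ahead of the robot, y to its left, z up, the work surface at z = 0. Lengths are in mm, angles in rad, forces in N, time in s.
With the tool pointing down it reaches from about 225 to 725 mm from the base axis. Payload 3.1 kg.
Tool frame: the origin (TCP) lies at the very end of the fingers, on their centre line; the grasp point (between the pads) lies 19 mm behind it; z points along the fingers, y is the direction in which the jaws open and shut (so a half turn about z gives the same grasp; the last joint's range is limited). The gripper opens to 85 mm and grips with 20 to 120 N. Pads are 22 mm wide; open, the fingers measure 114 mm over their backs; the gripper's body (76 mm by 85 mm) begins 54 mm behind the grasp point. The pads swing forward as they close: fully open they stand 13 mm farther back than shut.
Start: joints at [-1.379, 0.048, 0.099, 1.622, 0, 1.443], TCP at [165.033, -498.379, 231.312] pointing down, gripper open.
Joint ranges: [-2.91, 2.91], [-0.99, 1.94], [-1.21, 1.42], [-2.12, 2.29], [-1.49, 1.47], [-3.14, 3.14]. Speed limits (rad/s): [2.79, 2.79, 3.14, 3.14, 3.14, 3.14].

### API

Orientations are given as [roll, pitch, yaw] about the fixed x, y, z axes, in that order (R = Rz(yaw) Ry(pitch) Rx(roll)).
In Python, from workcell import manip gives the robot as it stands. Calls block until the motion is done:
- manip.movep(position, orientation): joint-space move of the TCP to a pose.
- manip.line_to(position, feed=150, frame=None): straight line of the TCP; frame=None keeps the orientation; feed is the mean speed in mm/s.
- manip.move_j(angles): joint-space move.
- manip.gripper_open() and manip.close(effort=None): open the fingers fully, or close them until they stop; effort is the grip in N (None keeps the last).
- manip.pause(seconds).
- manip.ik(position, orientation): joint angles nearest the present ones, or None.
- manip.sense(): the state.
- manip.get_image(name): name is "scene" or "top" or "wrist"; returns a dict with "image" (480x640x3 uint8, red, green, blue), "camera_matrix" (3x3 intrinsics, pixels), "rvec" (rotation vector, rad) and "tvec" (3), from world to camera coordinates, as OpenCV has them. Camera axes: x right, y down, z forward; pixel columns grow to the right and rows downward; lengths in mm; the calibration is good to about 2 mm. A picture is of the moment at which its call begins. There is no depth.
A pose or a line that the arm cannot do raises manip.Unreachable and nothing moves.
- manip.close_job(): hands the job in, once; it reports no verdict.
The state is a dict: "clock": time; "joints": joint angles; "qvel": joint speeds; "effort": joint torques, N m; "position": TCP position; "orientation": TCP orientation; "force": force on the tool from outside, world axes, zero at the start; "moment": the same for the moment, N m; "grip_width": opening from 0.0 (shut) to 1.0 (fully open).
Only numpy, scipy, OpenCV 4.12 (cv2) and the standard library are available. Lean on these libraries where they do the work, as an engineer would, in place of code of your own. Each camera call takes 0.05 s, during which the arm holds its last target.

### The job

The tray of model pines has been started into the bottom middle bay of the transport rack. Take the T-shaped wooden pusher by its handle and with its head nudge the tray gently in until it just meets the push-fit divider hidden inside the bay, without shifting the divider and without touching the tray with the gripper. Then lay the pusher flat on the bare table, clear of the rack and its flap; leave the other scenery on the table where it stands.

Things in the scene. Friction and masses are not known exactly. Their poses are not given: they have to be found in the camera images.
- rack: Fixed plywood transport rack, 336 mm wide, 216 deep, 168 high, 6 mm boards, two levels of three bays, back closed. Origin: middle of the mouth of the bottom middle bay, at table level; x points level into the bay, z up. Bay 104 mm wide, 75 high, floor 6 mm above the table. Its stop, a push-fit divider 20 mm high, is hidden 75 to 125 mm inside; it holds against 8 N and slides back from about 10 N.
- flap_edge (a point): Middle of the outer edge of the rack's front flap, on its top. The flap, 6 mm thick, 336 mm wide, 98 mm long, is folded down flat on the table in front of the mouth, level with the bay floor; it is fixed. Same axes as the rack (x into the bay).
- tray_back (a point): Loose black tray of cast plaster ground, rocks and five green model pines, 110 mm long (x), 100 wide, rim 16 high, pines to 60 mm; 0.36 to 0.84 kg, sliding with 1.5 to 6 N of drag. It starts on flap and bay floor, nose 20 to 40 mm inside the mouth, with 2 mm play each side. This point: middle of its outer (rear) end face, 8 mm above its underside; x points to its nose, the way it slides in.
- tray_front (a point): Middle of the same tray's nose (front end face), 8 mm above its underside, 110 mm ahead of tray_back, same axes.
- pusher_grip (a point): Loose T-shaped beech pusher lying flat on the table, 0.09 kg: straight handle 186 mm long, 22 mm wide, 22 mm high, with a cross head at its +x end. This point: centre of the handle, 11 mm above its underside, where to grip it; x runs along the handle to the head, y across the handle, z up when it lies as it starts.
- pusher_face (a point): Middle of the flat front face of the pusher's head, 14 mm above its underside, 107 mm ahead of pusher_grip along x; same axes. The head is 72 mm wide (y), 28 mm high, 14 mm thick.
- tower: Bystander: loose grey model tower, 90 x 90 mm foot, 122 mm high. Origin under its centre.
- hill: Bystander: loose low round model hill with a snowy top, 124 mm across, 28 mm high. Origin under its centre.
- crystals: Bystander: loose cluster of model ice crystals on a round white base 72 mm across, about 55 mm high. Origin under its centre.
Not all that is in view belongs to the job. Leave any red look-alike of the part that bears pusher_grip alone.

How it is judged:
By the outcome, as a careful person would: the job done as asked, in the order asked, and still so for the second after the job is handed in, with the robot touching nothing.
It also fails if it takes over 58 s, if anything falls off the work surface, if the arm or the gripper's body presses on something with over 40 N, if the wrist force passes 120 N, or if a joint passes its speed limit or range.

## Working session

There is one attempt and no reset: what is moved stays moved. The work goes in short steps, each a Python script; the robot and the scene stay as the last script left them, time stands still between calls to the robot, and variables do not carry over. Pictures are saved under pics/ and viewed, and the job is handed in when it is done.

```bash
mkdir -p pics; ls; cat > h.py <<'E'
from workcell import manip
import numpy as np, cv2
def snap(n,f):
    d=manip.get_image(n); cv2.imwrite(f"pics/{f}.png",d["image"][:,:,::-1])
    np.savez(f"pics/{f}.npz",image=d["image"],K=d["camera_matrix"],r=d["rvec"],t=d["tvec"]); return d
def load(f):
    d=np.load(f"pics/{f}.npz"); return d
def ray(d,uv,z):
    R,_=cv2.Rodrigues(d["r"]); t=d["t"].reshape(3); c=-R.T@t
    out=[]
    for u,v in np.atleast_2d(uv):
        w=R.T@np.linalg.inv(d["K"])@np.array([u,v,1.]); s=(z-c[2])/w[2]; out.append(c+s*w)
    return np.array(out)
def proj(d,P):
    return cv2.projectPoints(np.array(P,float).reshape(-1,1,3),d["r"],d["t"],d["K"],None)[0].reshape(-1,2)
E
python3 - <<'E'
from h import *
snap("scene","s0");snap("top","t0");snap("wrist","w0")
s=manip.sense();print(s)
E
```

```text
pics
{'clock': 0.15, 'joints': array([-1.37881090e+00,  4.85796180e-02,  9.79181759e-02,  1.62196297e+00,
        1.04042787e-05,  1.44301674e+00]), 'qvel': array([ 0.00013967, -0.00213236,  0.00315884,  0.00032733,  0.00200256,
       -0.00053349]), 'effort': array([ 1.94990309e-03, -3.39260173e+01,  3.20423627e+01,  1.53515988e-02,
       -4.40805161e-05,  2.90171471e-06]), 'position': array([ 164.94071165, -497.91896094,  230.36672983]), 'orientation': array([-3.13978080e+00, -2.43276521e-04,  3.19764784e-01]), 'force': array([0.07990457, 0.23310295, 0.18848028]), 'moment': array([0.04431846, 0.01295259, 0.03089566]), 'grip_width': 0.9985676322550738}
```

View pics/s0.png

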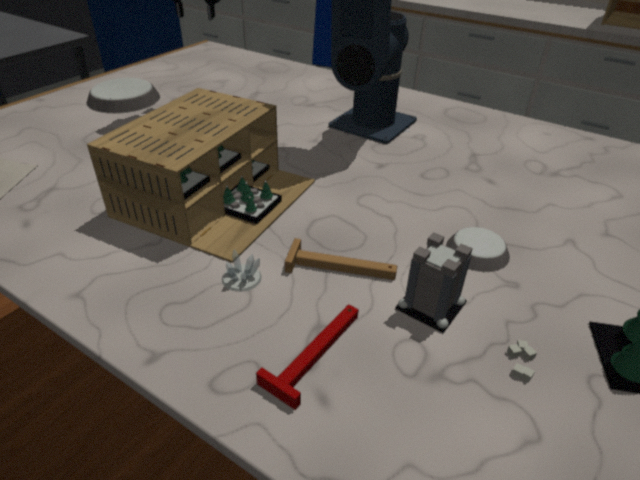

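View pics/t0.png

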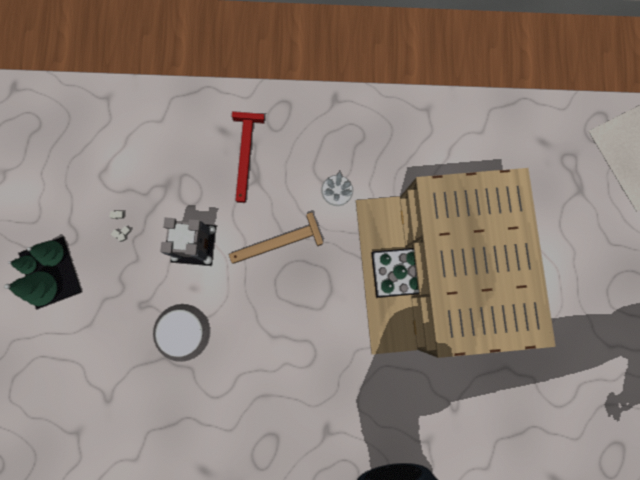

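View pics/w0.png

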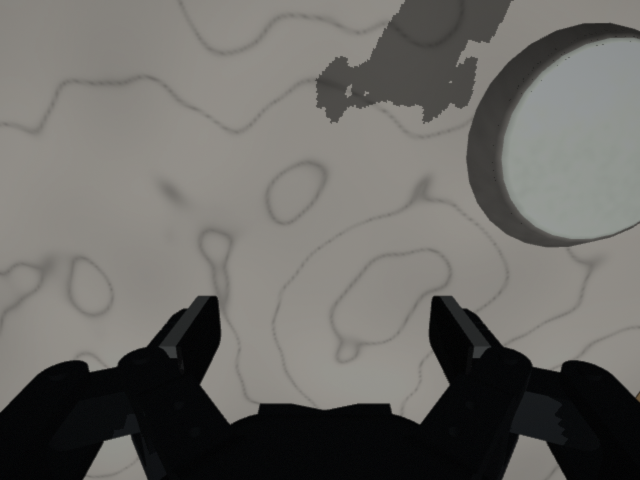

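The top view shows the beech pusher with its handle from (232,257) to the head at (316,228). The flap is at x 357–415 and the tray at (375..418, 250..297). The red look-alike is at (245,155). Next I'll zoom in and measure.

```bash
python3 - <<'E'
from h import *
d=load("t0"); im=d["image"][:,:,::-1].copy()
a=im[190:290,215:345]; cv2.imwrite("pics/za.png",cv2.resize(a,None,fx=6,fy=6,interpolation=cv2.INTER_CUBIC))
b=im[160:365,350:480]; cv2.imwrite("pics/zb.png",cv2.resize(b,None,fx=2.9,fy=2.9,interpolation=cv2.INTER_CUBIC))
for n,p in dict(tail=(232,257),head=(316,228),flapA=(357,200),flapB=(371,353)).items(): print(n,ray(d,p,15)[0].round(1))
print(d["K"].round(0), ray(d,[(0,0),(640,480)],0).round())
R=cv2.Rodrigues(d["r"])[0]; print((-R.T@d["t"].reshape(3)).round())
E
```

```text
tail [563.7 349.9  15. ]
head [632.5 171.3  15. ]
flapA [697.6  83.2  15. ]
flapB [369.9  47.9  15. ]
[[491.   0. 315.]
 [  0. 491. 241.]
 [  0.   0.   1.]] [[1146.  919.    0.]
 [ 124. -520.    0.]]
[ 461.  189. 1068.]
```

View pics/za.png

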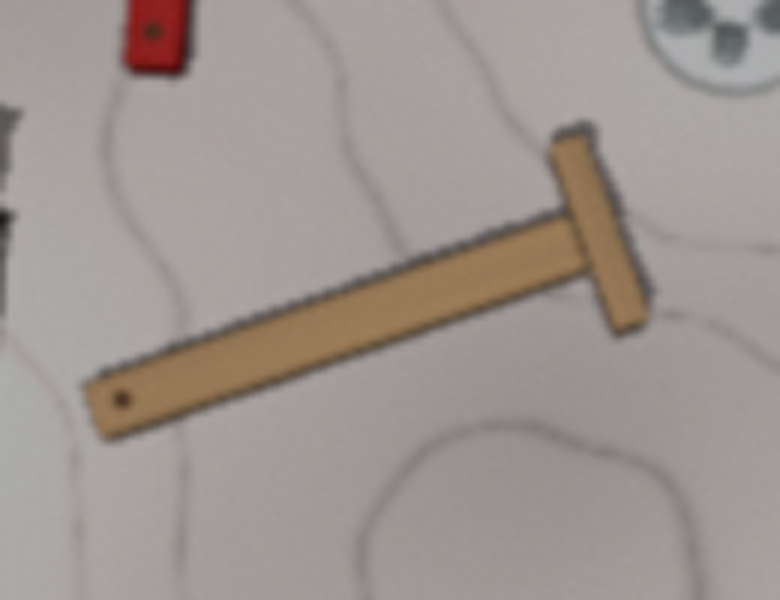

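View pics/zb.png

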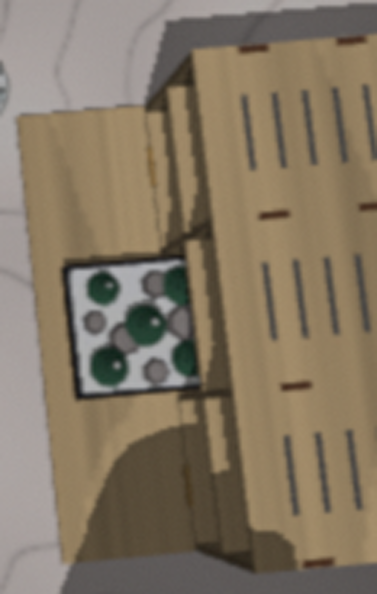

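```bash
cat > m.py <<'E'
from h import *
def edge_line(img,p0,p1,z,d,half=6,n=60):
    """subpixel max-gradient along normals of segment p0p1; robust line"""
    p0,p1=np.float64(p0),np.float64(p1); t=(p1-p0)/np.linalg.norm(p1-p0); nn=np.array([-t[1],t[0]])
    g=cv2.GaussianBlur(img,(0,0),0.8).astype(np.float32); s=np.arange(-half,half+.01,.1); pts=[]
    for f in np.linspace(.06,.94,n):
        q=p0+f*(p1-p0)+s[:,None]*nn
        v=cv2.remap(g,q[:,0].astype(np.float32)[None],q[:,1].astype(np.float32)[None],cv2.INTER_LINEAR)[0].astype(float)
        if v.ndim==1: v=v[:,None]
        gr=np.abs(np.gradient(v,axis=0)).sum(1); pts.append(q[gr.argmax()])
    pts=np.array(pts); W=ray(d,pts,z)[:,:2]
    l=cv2.fitLine(W.astype(np.float32),cv2.DIST_HUBER,0,.01,.01).ravel()
    r=np.abs((W-l[2:])@np.array([-l[1],l[0]])); W=W[r<2]
    l=cv2.fitLine(W.astype(np.float32),cv2.DIST_HUBER,0,.01,.01).ravel()
    return l,len(W),r
E
python3 - <<'E'
from m import *
d=load("t0"); im=d["image"]
def show(n,p0,p1,z,half=5):
    l,k,r=edge_line(im,p0,p1,z,d,half); print(n,"dir",np.degrees(np.arctan2(l[1],l[0])).round(2),"pt",l[2:].round(1),k, np.median(r).round(2)); return l
show("flap",(356.2,199.7),(371.7,353.8),6)
show("racktop",(416.6,176.6),(437.2,357.2),168)
show("trayrear",(372.4,251.7),(376.9,296.9),22,3)
show("flapL",(358,199.6),(398,197),6,3)
show("trayL",(373,251.5),(412,249),22,3)
show("trayR",(378,297),(415,294),22,3)
print("tray corners",ray(d,[(372.4,251.7),(376.9,296.9)],22).round(1))
print("flap corners",ray(d,[(356.2,199.7),(371.7,353.8)],6).round(1))
print("racktop corners",ray(d,[(416.6,176.6),(437.2,357.2)],168).round(1))
# pusher
o=np.array([215,190]); z=lambda u,v:(o+np.array([u,v])/6.-.0)
print("tail",ray(d,[z(83,383),z(106,440)],22).round(1))
show("hL",z(90,380),z(565,210),22,3);show("hR",z(110,440),z(590,268),22,3)
show("head front",z(594,138),z(648,318),28,2)
print("headcorners",ray(d,[z(590,136),z(648,320),z(552,148),z(616,334)],28).round(1))
print("hill",ray(d,[(181,333)],15).round(), "cryst",ray(d,[(337,190)],5).round())
E
```

```text
flap dir 6.84 pt [509.9  64.5] 60 0.52
racktop dir 6.87 pt [528.3 -34.2] 51 0.52
trayrear dir 7.27 pt [535.4  41.3] 60 0.42
flapL dir -82.63 pt [709.5  25.7] 60 0.52
trayL dir -82.65 pt [586.9   2.3] 52 0.58
trayR dir -84.16 pt [495.5  -1. ] 52 0.46
tray corners [[583.7  48.8  22. ]
 [487.5  37.9  22. ]]
flap corners [[700.2  84.1   6. ]
 [367.5  45.2   6. ]]
racktop corners [[712.1 -13.5 168. ]
 [379.  -51.2 168. ]]
tail [[569.6 355.9  22. ]
 [549.5 346.7  22. ]]
hL dir -68.36 pt [607.3 271.7] 60 0.52
hR dir -68.71 pt [583.7 256.1] 60 0.44
head front dir 21.15 pt [631.3 163.9] 60 0.49
headcorners [[663.7 178.2  28. ]
 [597.7 155.6  28. ]
 [658.8 191.7  28. ]
 [592.3 166.9  28. ]]
hill [[400. 448.  15.]] cryst [[721. 127.   5.]]
```

```bash
cat >> h.py <<'E'
U=np.array([np.cos(np.radians(-83.15)),np.sin(np.radians(-83.15))])
MOUTH=np.array([545.6,-32.5])
E
python3 - <<'E'
from h import *
for yaw in (-68.6,111.4,-83.15,96.85):
    for p in ([592,266,60],[592,266,2],[520,174,12],[533,67,12],[540,10,12]):
        q=manip.ik(p,[np.pi,0,np.radians(yaw)]); print(yaw,p,None if q is None else np.round(q,2))
manip.line_to([165,-498,290],feed=200)
g=[591.9,267,150]; o=[np.pi,0,np.radians(-68.6)]
if manip.ik(g,o) is None: o[2]=np.radians(111.4); print("alt")
s=manip.sense();q=s["joints"].copy(); q1=np.array(manip.ik(g,o)); q[0]=q1[0];q[5]=q1[5]
manip.move_j(q); manip.movep(g,o)
s=manip.sense();print(s["clock"],s["position"],s["orientation"],s["force"],s["joints"])
snap("wrist","w1");snap("top","t1")
E
```

```text
-68.6 [592, 266, 60] [ 0.32  0.4   0.17  1.34  0.   -1.63]
-68.6 [592, 266, 2] [ 0.32  0.43  0.09  1.23  0.   -1.63]
-68.6 [520, 174, 12] [ 0.2   0.18 -0.2   1.19  0.   -1.74]
-68.6 [533, 67, 12] [ 0.    0.15 -0.24  1.19  0.   -1.94]
-68.6 [540, 10, 12] [-0.11  0.15 -0.23  1.19  0.   -2.05]
111.4 [592, 266, 60] [0.32 0.4  0.17 1.34 0.   1.52]
111.4 [592, 266, 2] [0.32 0.43 0.09 1.23 0.   1.52]
111.4 [520, 174, 12] [ 0.2   0.18 -0.2   1.19  0.    1.4 ]
111.4 [533, 67, 12] [ 0.    0.15 -0.24  1.19  0.    1.2 ]
111.4 [540, 10, 12] [-0.11  0.15 -0.23  1.19  0.    1.09]
-83.15 [592, 266, 60] [ 0.32  0.4   0.17  1.34  0.   -1.37]
-83.15 [592, 266, 2] [ 0.32  0.43  0.09  1.23  0.   -1.37]
-83.15 [520, 174, 12] [ 0.2   0.18 -0.2   1.19  0.   -1.49]
-83.15 [533, 67, 12] [ 0.    0.15 -0.24  1.19  0.   -1.69]
-83.15 [540, 10, 12] [-0.11  0.15 -0.23  1.19  0.   -1.8 ]
96.85 [592, 266, 60] [0.32 0.4  0.17 1.34 0.   1.77]
96.85 [592, 266, 2] [0.32 0.43 0.09 1.23 0.   1.77]
96.85 [520, 174, 12] [ 0.2   0.18 -0.2   1.19  0.    1.65]
96.85 [533, 67, 12] [ 0.    0.15 -0.24  1.19  0.    1.45]
96.85 [540, 10, 12] [-0.11  0.15 -0.23  1.19  0.    1.35]
4.1417 [591.89805438 266.72150845 151.07737035] [-3.14121278e+00 -2.69007327e-05 -1.19772756e+00] [0.06198674 0.00345941 1.49146592] [ 3.20142935e-01  3.72235601e-01  3.16054245e-01  1.51423421e+00
 -6.76744643e-06 -1.62372217e+00]
```

View pics/w1.png

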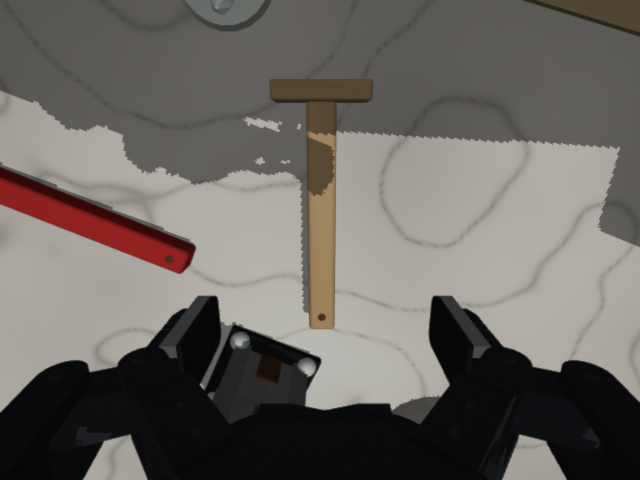

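The wrist view shows the handle axis at column 321, with the tail end at row 328 and the head at (270–372, 80–102). The tower is behind the gripper, near (265,370). I'll locate everything from this view.

```bash
python3 - <<'E'
from m import *
d=load("w1"); im=d["image"]
R=cv2.Rodrigues(d["r"])[0]; print((-R.T@d["t"].reshape(3)).round())
hc=ray(d,[(270.5,80),(372.5,80)],28); tl=ray(d,[(310,328.5),(334.5,328.5)],22)
print("headfront",hc.round(1),"tail",tl.round(1))
for n,p0,p1 in (("L",(308.5,200),(309.5,300)),("Rr",(335.5,200),(334.5,300))):
    l,k,r=edge_line(im,p0,p1,22,d,3); print(n,l.round(3),k)
f=hc[:,:2].mean(0); t=tl[:,:2].mean(0); v=(f-t)/np.linalg.norm(f-t); print("len",np.linalg.norm(f-t),"heading",np.degrees(np.arctan2(v[1],v[0])),"grip",(f-107*v).round(1),(t+93*v).round(1))
T=load("t0"); print("tower foot",ray(T,[(172,262),(211,265),(215,230)],0).round(),"top",ray(T,[(162,220),(168,258),(202,250),(196,206)],122).round())
E
```

```text
[618. 198. 293.]
headfront [[664.5 181.3  28. ]
 [599.2 155.7  28. ]] tail [[569.7 355.6  22. ]
 [550.  347.9  22. ]]
L [ 3.58000e-01 -9.34000e-01  5.92946e+02  2.94563e+02] 60
Rr [ 3.58000e-01 -9.34000e-01  5.75903e+02  2.81901e+02] 60
len 196.93832922478703 heading -68.55388507080131 grip [592.7 268.1] [593.8 265.2]
tower foot [[550. 481.   0.]
 [546. 397.   0.]
 [623. 392.   0.]] top [[621. 473. 122.]
 [548. 456. 122.]
 [565. 392. 122.]
 [651. 409. 122.]]
```

```bash
python3 - <<'E'
from h import *
o=[np.pi,0,np.radians(-68.8)]
manip.movep([593.2,266.6,60],o)
manip.line_to([593.2,266.6,2.5],feed=60)
s=manip.sense();print(s["clock"],s["position"],s["force"])
manip.close(70)
s=manip.sense();print(s["clock"],s["position"],s["force"],s["grip_width"])
manip.line_to([593.2,266.6,45],feed=60)
manip.pause(.2)
s=manip.sense();print(s["clock"],s["position"],s["orientation"],s["force"],s["moment"],s["grip_width"])
snap("wrist","w2");snap("scene","s2")
E
```

```text
5.8 [593.70070848 266.7405266    3.12279418] [-0.25583683  0.3788768  -0.19612793]
6.4083 [593.62836435 266.7522877    2.98161649] [0.53712975 1.16169865 2.06609981] 0.23719599665728072
7.4667 [592.68665301 266.42836192  44.21873603] [ 3.14021931e+00  6.04313966e-05 -1.20077603e+00] [-0.26572281 -0.92863928 -1.02740818] [ 0.04231135  0.00346682 -0.00270901] 0.23725792734464407
```

View pics/w2.png

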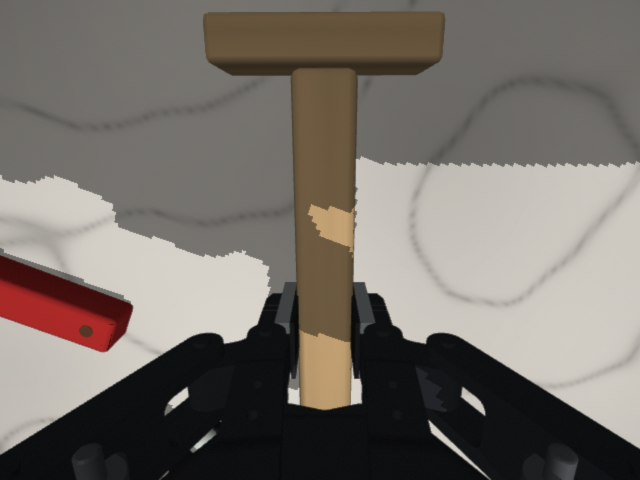

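View pics/s2.png

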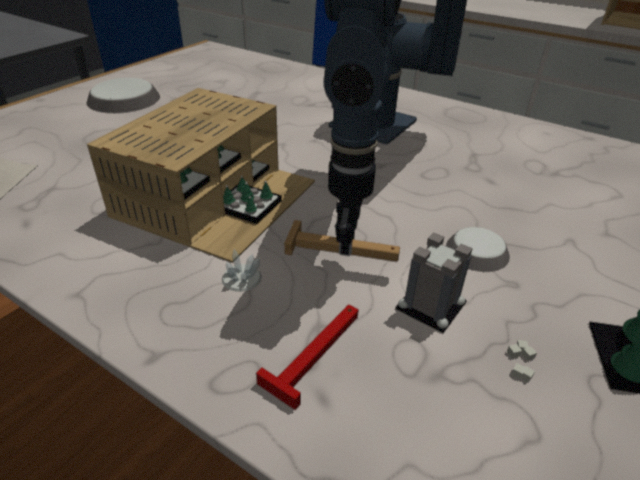

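The pusher is held squarely: the head spans (204–443, 12–75) in the wrist view and the shadows show it clear of the table. Next I'll check the in-hand face position and then stage behind the tray.

```bash
python3 - <<'E'
from h import *
d=load("w2"); P=np.array([592.7,266.4]); a=np.radians(-68.8); v=np.array([np.cos(a),np.sin(a)]); n=np.array([-v[1],v[0]])
for z in (67,69,71):
    w=ray(d,[(204,12.5),(443.5,12.5)],z)[:,:2]; print(z,"width",np.linalg.norm(w[0]-w[1]).round(1),"fwd",((w-P)@v).round(1),"lat",((w-P)@n).round(1))
# staging: face 25 mm behind tray rear
TR=np.array([535.6,43.3]); dep=lambda p:(np.asarray(p)-MOUTH)@U
print("tray rear depth",dep(TR))
yaw=np.radians(-83.15); o=[np.pi,0,yaw]
N=np.array([-U[1],U[0]])
g=MOUTH+(dep(TR)-25-107)*U
manip.movep([*g,45],o); manip.line_to([*g,10.5],feed=60)
manip.pause(.3)
fs=[]
for _ in range(10):
    manip.pause(.02); fs.append(manip.sense()["force"])
s=manip.sense();print(s["clock"],g,s["position"],s["orientation"],np.mean(fs,0),np.std(fs,0))
snap("top","t3");snap("scene","s3");snap("wrist","w3")
im=cv2.imread("pics/t3.png")[180:380,300:480]; cv2.imwrite("pics/z3.png",cv2.resize(im,None,fx=3,fy=3,interpolation=cv2.INTER_CUBIC))
E
```

```text
67 width 70.6 fwd [106.3 106.4] lat [ 34.8 -35.8]
69 width 69.4 fwd [105.8 105.8] lat [ 34.2 -35.2]
71 width 68.3 fwd [105.2 105.3] lat [ 33.7 -34.6]
tray rear depth -76.45162916269015
9.3 [520.7378806  174.46366038] [520.87914446 174.45505821  10.73436706] [-3.14119558e+00 -5.63305412e-07 -1.45127254e+00] [ 0.21115667  0.15913689 -0.83519753] [0.48369477 0.47016046 0.40221753]
```

View pics/z3.png

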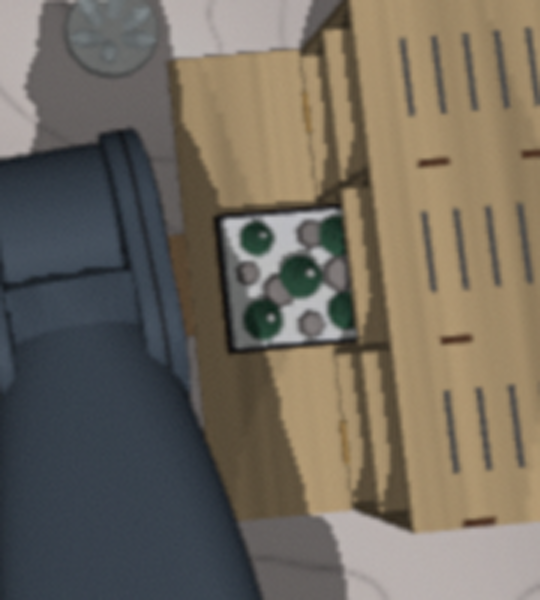

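View pics/s3.png

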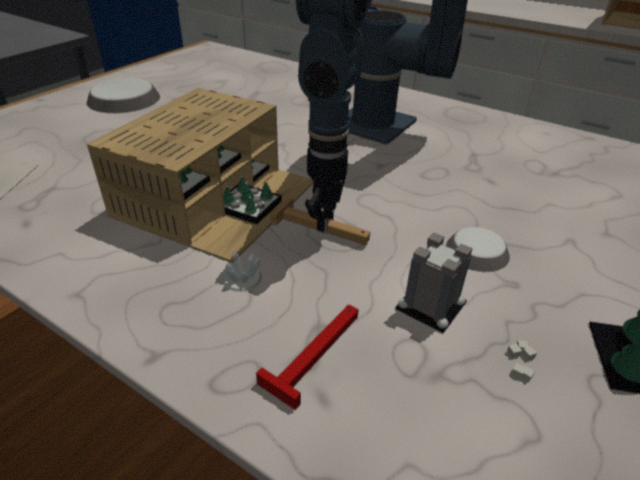

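View pics/w3.png

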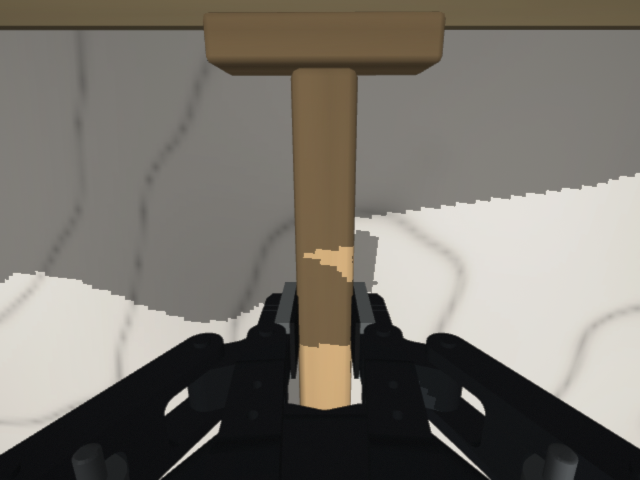

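```bash
cat >> h.py <<'E'
def pos(depthface,z=10.5):  # tcp for face depth rel mouth (grip 107 behind)
    g=MOUTH+(depthface-107)*U; return [g[0],g[1],z]
def fx(n=4,dt=.01):
    f=[]
    for _ in range(n):
        f.append(-manip.sense()["force"][:2]@U)
        manip.pause(dt)
    return np.mean(f)
def pd(): return (manip.sense()["position"][:2]-MOUTH)@U+107
E
python3 - <<'E'
from h import *
manip.line_to(pos(-81.5),feed=40); manip.pause(.2)
b=fx(15); print("bias",b)
c=manip.sense()["clock"]
for i in range(20):
    x=-81.5+.5*(i+1); manip.line_to(pos(x),feed=10)
    f=fx(6)-b; s=manip.sense(); print(round(x,2),round(pd(),2),round(f,2),round(s["clock"]-c,2),round(s["position"][2],2))
E
```

```text
bias -0.09410883585346067
-81.0 -81.02 -0.14 0.3 10.52
-80.5 -80.48 0.07 0.6 10.49
-80.0 -79.99 0.19 0.9 10.48
-79.5 -79.47 -0.02 1.2 10.52
-79.0 -78.98 -0.1 1.5 10.52
-78.5 -78.48 0.03 1.8 10.49
-78.0 -77.97 0.39 2.1 10.49
-77.5 -77.47 0.09 2.4 10.49
-77.0 -76.96 -0.2 2.7 10.5
-76.5 -76.8 1.16 3.0 10.55
-76.0 -76.7 3.64 3.3 10.58
-75.5 -75.82 4.13 3.6 10.48
-75.0 -75.01 4.43 3.9 10.5
-74.5 -74.37 3.92 4.2 10.44
-74.0 -73.9 3.92 4.5 10.48
-73.5 -73.46 4.15 4.8 10.47
-73.0 -72.93 4.11 5.1 10.48
-72.5 -72.41 4.0 5.4 10.52
-72.0 -71.95 3.8 5.7 10.48
-71.5 -71.42 3.86 6.0 10.49
```

```bash
cat > push.py <<'E'
from h import *
import sys
b=-0.09
manip.line_to(pos(-40),feed=30)
c=manip.sense()["clock"]; print("clock",c)
x=-40.; log=[]; 
def chk():
    return fx(3)-b
while x<17:
    x+=.7; manip.line_to(pos(x),feed=10)
    f=chk(); p=pd(); log.append((x,p,f))
    base=np.median([l[2] for l in log[-12:]]) if len(log)>4 else 4.0
    if f>base+1.3 or x-p>.45:
        f2=fx(8)-b; p2=pd(); print("trig",round(x,2),round(p,2),round(f,2),"->",round(f2,2),round(p2,2),"base",round(base,2))
        if f2>base+1.1: break
    if f>9: break
    if manip.sense()["clock"]>44: print("time");break
for l in log[-10:]: print(np.round(l,2))
fs=[l[2] for l in log[:-2]]; print("base stats",np.mean(fs),np.std(fs),len(log)); print(manip.sense()["clock"])
E
python3 push.py
```

```text
clock 17.625
trig -31.6 -32.28 5.35 -> 5.9 -32.28 base 3.93
[-37.9  -37.86   4.46]
[-37.2  -37.07   3.79]
[-36.5  -36.37   2.88]
[-35.8  -35.69   3.89]
[-35.1  -35.01   3.7 ]
[-34.4  -34.3    4.06]
[-33.7  -33.64   3.88]
[-33.   -32.92   3.96]
[-32.3  -32.34   4.36]
[-31.6  -32.28   5.35]
base stats 3.890139752426473 0.41289781242250423 12
20.9917
```

```bash
python3 - <<'E'
from h import *
manip.line_to(pos(-31.3),feed=10); print(fx(8)+.09,pd(),manip.sense()["moment"])
manip.line_to(pos(-34),feed=10); print(fx(5)+.09,pd())
manip.line_to(pos(-60),feed=60); snap("top","t4");snap("scene","s4"); print(manip.sense()["clock"])
im=cv2.imread("pics/t4.png")[180:380,300:480]; cv2.imwrite("pics/z4.png",cv2.resize(im,None,fx=3,fy=3,interpolation=cv2.INTER_CUBIC))
E
```

```text
6.603656477334592 -32.27413684946515 [ 1.33999149  0.17686117 -0.083412  ]
0.025353264347187487 -33.21451390931969
22.45
```

View pics/z4.png

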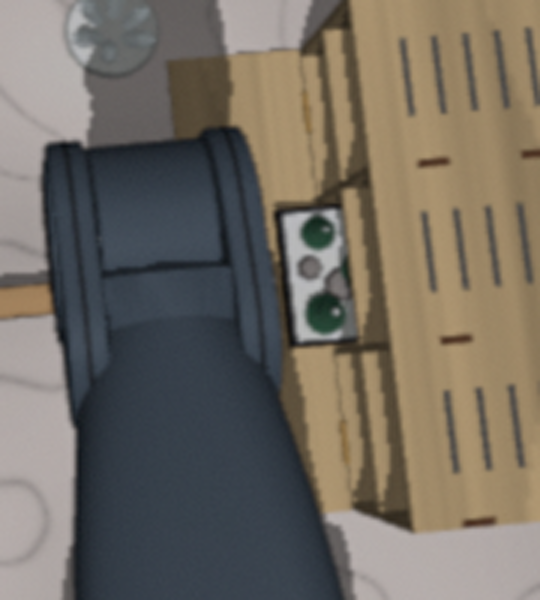

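```bash
python3 - <<'E'
from h import *
manip.line_to(pos(-130),feed=120)
manip.line_to(pos(-130,45),feed=80)
o=[np.pi,0,np.radians(-68.8)]
manip.movep([593.2,266.6,40],o); manip.line_to([593.2,266.6,6],feed=50); manip.line_to([593.2,266.6,2.7],feed=10); manip.pause(.2)
s=manip.sense();print(s["position"],s["force"])
manip.gripper_open(); manip.pause(.2)
manip.line_to([593.2,266.6,150],feed=100); manip.pause(.1)
snap("wrist","w5")
q=manip.sense()["joints"].copy(); q[0]=0.9; 
manip.line_to([593.2,266.6,260],feed=150)
q=manip.sense()["joints"].copy(); q[0]=1.0; manip.move_j(q)
snap("top","t5");snap("scene","s5"); print(manip.sense()["clock"])
im=cv2.imread("pics/t5.png")[180:380,210:480]; cv2.imwrite("pics/z5.png",cv2.resize(im,None,fx=2.9,fy=2.9,interpolation=cv2.INTER_CUBIC))
E
```

```text
[593.50585372 266.71602585   2.98539278] [1.49639293 0.59657192 0.60731201]
30.975
```

View pics/z5.png

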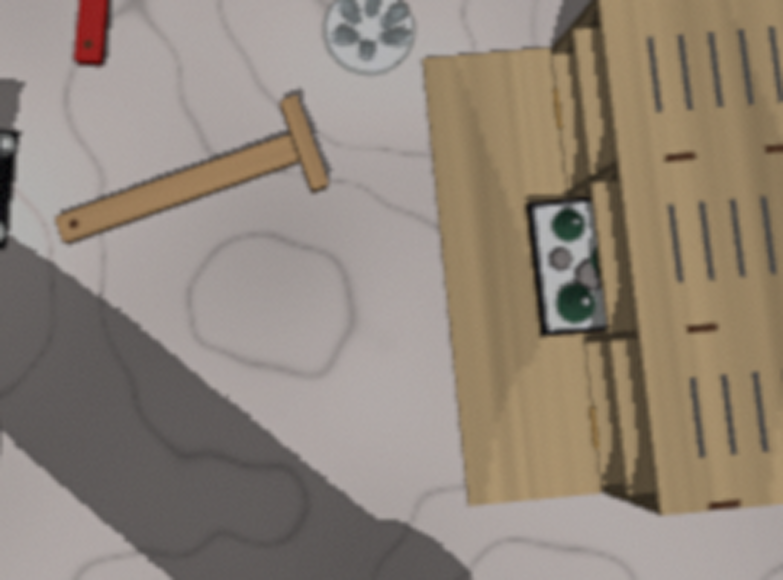

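View pics/s5.png

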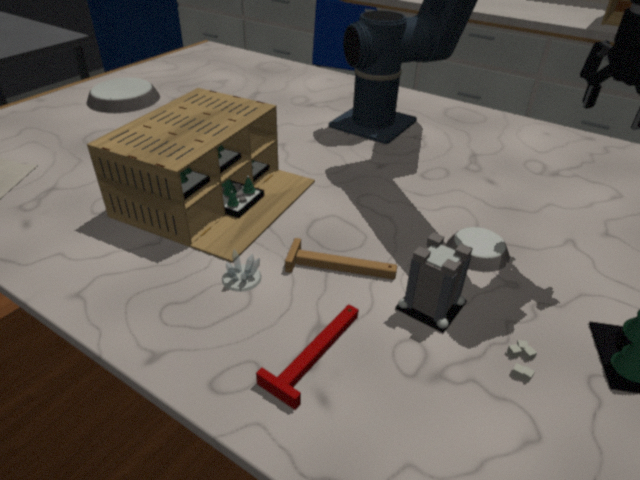

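View pics/w5.png

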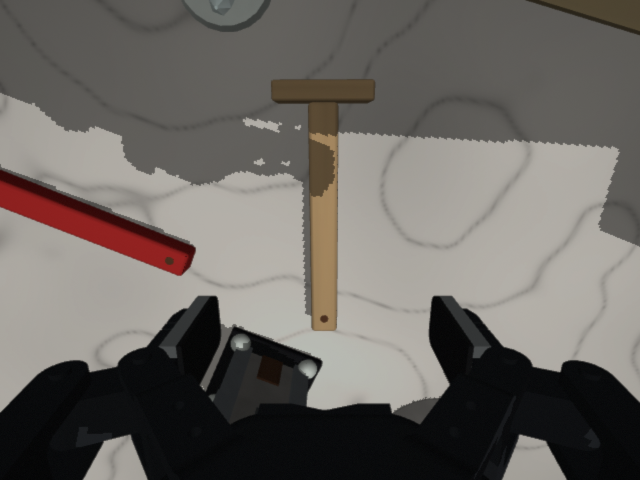

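The pusher lies flat where it started, with its tail at (323,330) in the wrist view. The bystanders haven't moved, and the tray rear edge runs from (392,250) to (397,295) in the top view. I'll cross-check the tray depth and hand in.

```bash
python3 - <<'E'
from m import *
d=load("t5"); l,k,r=edge_line(d["image"],(392.4,250),(397.2,294.8),22,d,3)
w=ray(d,[(392.4,250),(397.2,294.8)],22)[:,:2]; print("rear depth",((l[2:]-MOUTH)@U).round(1),((w-MOUTH)@U).round(1),"dir",np.degrees(np.arctan2(l[1],l[0])))
manip.close_job()
E
```

```text
rear depth -30.5 [-32.8 -33.3] dir 7.0512886
the job is handed in; nothing more can be done
```

I pushed the tray in until it met a firm stop, which I take to be the divider. I then laid the pusher back flat in its starting spot and handed the job in at about 31 s; no verdict came back.

- **Push:** The tray slid with about 4 N of drag. It stopped firmly with its rear about 32 mm outside the mouth, so its nose was about 78 mm inside.
- **Stop:** I took one more 0.3 mm step to confirm. The push rose to about 6.6 N in total, roughly 2.7 N of it on the stop, and the tray did not move. The divider is hidden, so I could not see directly that this was the divider or that it stayed put. The depth is within its 75–125 mm range, and the load was well under the 8 N it holds.
- **Final camera checks:**
  - The pusher is flat on bare table, clear of the rack and flap, and the gripper is empty and away.
  - The tower, crystals and hill, and the red look-alike, look unmoved.
  - **Disagreement:** The rear-edge line fit put the tray rear 30.5 mm outside the mouth. The corner readings gave about 33 mm and the arm gave 32.3 mm. That spread is about what the 2 mm camera calibration allows.

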